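# Hook down the blue locker flap

### The arm

A 6-joint arm with a two-finger parallel gripper is mounted at the origin on the work surface. World frame = base frame: x ahead of the robot, y to its left, z up, the work surface at z = 0. Lengths are in m, angles in rad, forces in N, time in s.
With the tool pointing down it reaches from about 0.325 to 0.775 m from the base axis. Payload 5.5 kg.
Tool frame: the origin (TCP) lies midway between the tips of the shut fingers; the grasp point (between the pads) lies 19 mm behind it; z points along the fingers, y is the direction in which the jaws open and shut (so a half turn about z gives the same grasp; the last joint's range is limited). The gripper opens to 85 mm and grips with 20 to 120 N. Pads are 22 mm wide; open, the fingers measure 114 mm over their backs; the gripper's body (76 mm by 85 mm) begins 54 mm behind the grasp point. The pads swing forward as they close: fully open they stand 13 mm farther back than shut.
Start: joints at [-1.271, 0.091, 1.231, -0, 1.82, -0.057], TCP at [0.21, -0.562, 0.231] pointing down, gripper open.
Joint ranges: [-2.87, 2.87], [-0.86, 2.18], [0.17, 2.46], [-1.51, 4.65], [0.06, 2.69], [-2.65, 2.65]. Speed limits (rad/s): [2.57, 2.57, 3.01, 3.14, 3.14, 3.14].

### API

Orientations are given as a unit quaternion [x, y, z, w].
In Python, from station import manip gives the robot as it stands.
- The arm moves only by the tool apply_moves, never from a script. Its argument "commands" is a list of rows, each an object with "linear": the shift along the world's x, y, z in m, a list of three; "rot": the turn, a rotation vector about the world's x, y, z in rad, a list of three; "fingers": the finger opening in m, from 0 to 0.0854. A call has 1 to 20 rows; each row shifts and turns the commanded pose from where the row before left it; what a row does not reach is not made up. A row lasts 1/10 s, in which the tool goes at most 50 mm and 8.59 degrees, less where a joint would pass 70% of its speed; a pose out of reach is approached as far as the arm can. A call is refused whole if a number of a shift passes 0.05 or a number of a turn 0.15, either way. A call with a gripper value outside its range is refused whole. The fingers move at their own pace and stop on an object; the grip force is fixed at half the most. Time passes only in rows, so rows that do not move let the fingers close. It gives the time, the measured TCP pose, the force and the opening at its end, in the units of the state.
- manip.get_state(): the state, without advancing time (a new reading comes with each control period).
- manip.capture(name): name is "side" or "top" or "wrist"; returns the picture (384x512x3 uint8, red, green, blue); there is no depth.
- manip.camera_info(name): a dict with "intrinsics" (3x3 intrinsics, pixels), "k1" (the pictures are not rectified: a ray, as slopes to the right and down, at radius r is drawn at 1 + k1 r^2 times it, then the intrinsics apply), "R" (3x3) and "t" (3): a world point X has camera coordinates R X + t. Camera axes: x right, y down, z forward; pixel columns grow to the right and rows downward; lengths in m; the calibration is good to about 2 mm. A picture is of the moment at which its call begins: read the wrist's pose just before it. camera_info takes no time and is no camera call; for the wrist camera it gives the pose at the moment of the call.
- manip.hand_in(): hands the job in, once; it reports no verdict.
The state is a dict: "time_s": time; "q": joint angles; "joint_velocities": joint speeds; "joint_torque": joint torques, N m; "ee_pos": TCP position; "orientation": TCP orientation; "ft_force": force on the tool from outside, world axes, zero at the start; "moment": the same for the moment, N m; "opening": finger opening in m.
Only numpy, scipy, OpenCV 4.12 (cv2) and the standard library are available. Lean on these libraries where they do the work, as an engineer would, in place of code of your own. Each camera call takes 0.05 s, during which the arm holds its last target. There are 200 camera calls.

### The job

Pick up the orange-handled hook rod, pass its downward prong from above through the steel eye of the blue flap, and with it swing the blue flap all the way down to its stop. Then unhook the rod and lay it back in both saddles of its stand, hook pointing the way it did at the start. Leave the white flap shut.

Things in the scene. Friction and masses are not known exactly. Their poses are not given: they have to be found in the camera images.
- hook_rod: Loose hook rod, 0.12 kg, lying level in its stand: orange handle 120 x 20 x 20 mm, then an 8 mm steel rod whose far end is bent straight down into an 8 mm thick prong. Origin on the prong's axis, 25 mm below the rod's centre line, 29 mm above the prong's tip. x along the rod away from the handle, z up. Handle centre at x = -130, z = +25 mm: grip there across y, from above, between the saddles.
- rod_stand: Fixed stand: base 120 x 70 x 8 mm, two grey saddles 8 mm thick at x = -40 and +40 mm, each a flat seat 55 mm above the table, 44 mm wide between ears 12 mm high, 6 thick. Origin on the table under its centre, x along the lying rod towards its hook, z up. With the rod in place the rod's origin is at x = 130, y = 0, z = 40 mm here, its handle centred over the stand.
- blue_eye (a point): Centre of the steel eye (6 mm wire, 38 mm inside) at the top of the blue flap. Frame fixed to the flap (10 thick, 110 high, 180 mm wide): flap shut, x points level into the locker, y along the hinge, z up. Hinge line at x = +39, z = -117 mm here, flap face at x = +29. Shut, the ring's robot side is 11 mm above its centre, fully down 11 mm below: a vertical prong fits at all angles.
- blue_flap (a joint): Angle of the blue flap (blue-topped locker), rad: 0 shut and upright, growing as its top swings towards the robot and down about the hinge at its bottom; stop at 1.05 (60 degrees). Starts at 0 to 0.25. Friction: 1 to 2 N at the eye moves it and it stays where left, but beyond about 0.8 it may sink to the stop by itself.
- white_flap (a joint): Angle of the white flap on the other, white-topped locker with the same eye, measured likewise; it starts at 0 to 0.06 and is to be left alone. Both lockers are 180 mm wide, 110 deep, 235 high; with a flap shut its eye reaches 241 mm above the table, so carry the rod higher than that over them.
Mind the look-alikes: they are no part of the job. What is shaped like the part that bears blue_eye but yellow is not meant.

How it is judged:
By the outcome, as a careful person would: the job done as asked, in the order asked, and still so for the second after the job is handed in, with the robot touching nothing.
It also fails if it takes over 72 s, if anything falls off the work surface, if the arm or the gripper's body presses on something with over 40 N, if the wrist force passes 120 N, or if a joint passes its speed limit or range.

## Working session

There is one attempt and no reset: what is moved stays moved. The work goes in short steps, Python scripts to look and compute and a tool call to move; the robot and the scene stay as the last step left them, time stands still between calls to the robot, and variables do not carry over. Pictures are saved under pics/ and viewed, about 8 in all and at most 12, crops included, and the job is handed in when it is done.

Besides the shell and the picture viewer there is one more tool, called after ">>>" as name([rows], argument=value, ...), one row to a line, values as JSON. apply_moves: Moves the arm, as the interface text tells. Its arguments: {"type":"object","properties":{"commands":{"type":"array","items":{"type":"object","properties":{"linear":{"type":"array","items":{"type":"number"}},"rot":{"type":"array","items":{"type":"number"}},"fingers":{"type":"number"}}}}},"required":["commands"]}

```bash
mkdir -p pics; cat > h.py <<'E'
import numpy as np, cv2, json
from station import manip
def snap(name,fn,crop=None,s=1):
    ci=manip.camera_info(name); im=manip.capture(name)
    cv2.imwrite('pics/raw_'+fn+'.png',im[:,:,::-1])
    if crop: x0,y0,x1,y1=crop; im=im[y0:y1,x0:x1]
    if s!=1: im=cv2.resize(im,None,fx=s,fy=s,interpolation=cv2.INTER_CUBIC)
    cv2.imwrite('pics/'+fn+'.png',im[:,:,::-1])
    return ci
def ray(ci,u,v):
    K=np.array(ci['intrinsics']);R=np.array(ci['R']);t=np.array(ci['t'])
    d=cv2.undistortPoints(np.array([[[u,v]]],float),K,np.array([ci['k1'],0,0,0.]))[0,0]
    return -R.T@t, R.T@np.array([d[0],d[1],1])
def onz(ci,u,v,z):
    c,d=ray(ci,u,v); return c+d*(z-c[2])/d[2]
def tri(*obs):
    A=np.zeros((3,3));b=np.zeros(3);L=[]
    for ci,u,v in obs:
        c,d=ray(ci,u,v);d=d/np.linalg.norm(d);P=np.eye(3)-np.outer(d,d);A+=P;b+=P@c;L.append((c,P))
    X=np.linalg.solve(A,b); return X,[np.linalg.norm(P@(X-c)) for c,P in L]
def proj(ci,X):
    K=np.array(ci['intrinsics']);p=np.array(ci['R'])@X+np.array(ci['t']);a=p[:2]/p[2];a=a*(1+ci['k1']*(a@a));return K[:2,:2]@a+K[:2,2]
E
python3 - <<'E'
from h import *
a=cv2.imread
for n in('side','top'): 
    ci=snap(n,n+'0'); print(n,-np.array(ci['R']).T@ci['t'],np.array(ci['R'])[2])
s=cv2.imread('pics/side0.png');t=cv2.imread('pics/top0.png')
cv2.imwrite('pics/s0.png',cv2.resize(s,(800,600),interpolation=cv2.INTER_CUBIC))
cv2.imwrite('pics/t0.png',cv2.resize(t,(800,600),interpolation=cv2.INTER_CUBIC))
print(manip.get_state())
E
```

```text
side [-0.33640918  0.83069531  1.00750764] [ 0.55953137 -0.57726672 -0.59471656]
top [0.23582586 0.02155008 1.46564196] [ 0.17501443 -0.02074607 -0.98434727]
{'time_s': 0.1, 'q': array([-1.27066982e+00,  9.17924441e-02,  1.23176198e+00, -4.42502204e-06,
        1.81979261e+00, -5.67152896e-02]), 'joint_velocities': array([ 1.28294595e-03, -1.61903342e-03, -2.07655062e-03, -4.57956316e-05,
       -2.43240856e-04,  1.27595994e-04]), 'joint_torque': array([ 1.44332127e-03, -4.60215926e+01, -4.19218147e+01, -1.70477965e-04,
        1.06327166e-02, -2.38758027e-06]), 'ee_pos': array([ 0.20950485, -0.56196948,  0.23026059]), 'orientation': array([ 9.84124890e-01,  1.77475160e-01, -1.08624526e-04, -8.70441484e-04]), 'ft_force': array([0.46163152, 0.07290794, 0.69870047]), 'moment': array([-0.01684255, -0.03666238, -0.00912291]), 'opening': 0.08520560636001218}
```

View pics/s0.png

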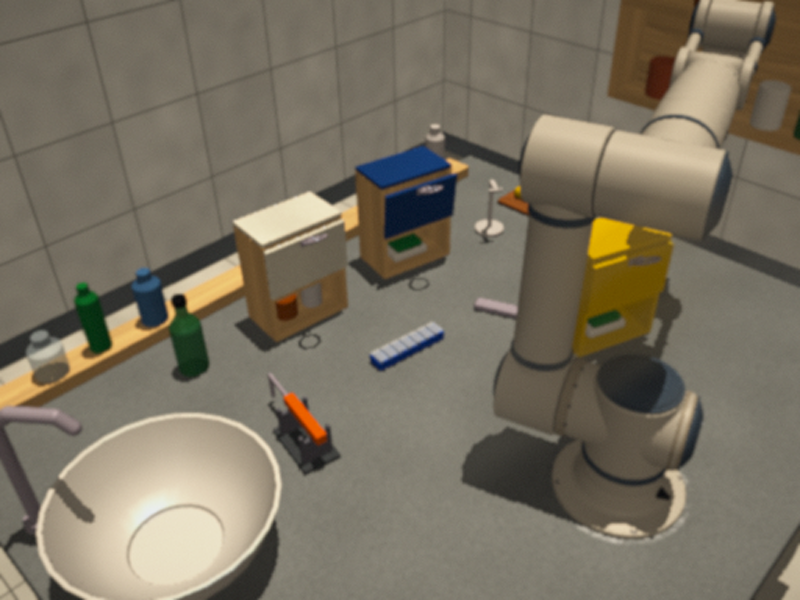

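View pics/t0.png

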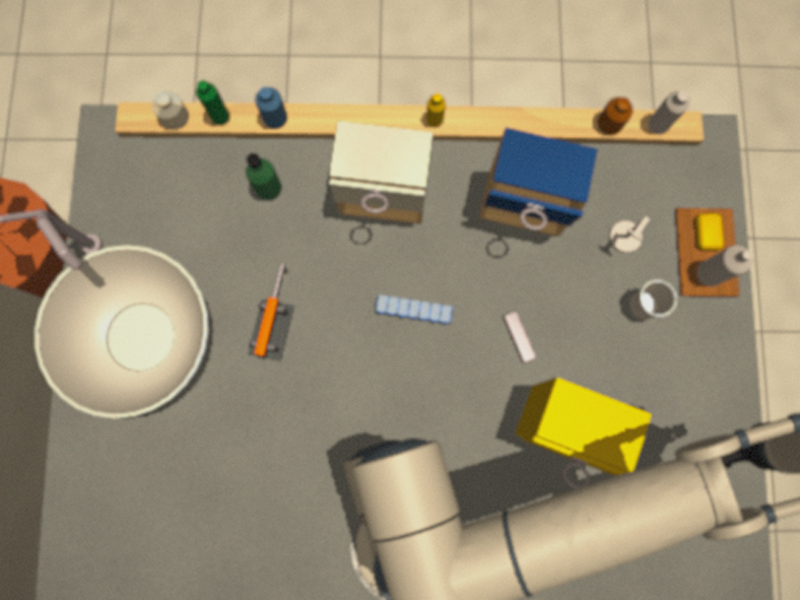

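The scene shows the orange hook rod in its stand at side (305,415) and top (267,325). The eyes that could be mistaken are blue side (430,188)/top (533,217), white side (315,238)/top (375,202) and yellow side (643,260), which is the decoy. I choose the orange rod and the eye under the blue top. Next, one close crop.

```bash
python3 - <<'E'
from h import *
s=cv2.imread('pics/side0.png');t=cv2.imread('pics/top0.png')
def c(im,x,y,w=66,h=50): return cv2.resize(im[y:y+h,x:x+w],(w*6,h*6),interpolation=cv2.INTER_CUBIC)
m=np.vstack([np.hstack([c(t,150,165,66,66),c(t,302,80,66,66)])[:,:],np.hstack([c(s,165,235,66,66)[:,:],c(s,220,90,66,66)])])
m=cv2.resize(m,(600,600))
cv2.imwrite('pics/c0.png',cv2.resize(m,(600,600)))
E
```

```text
(no output)
```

View pics/c0.png

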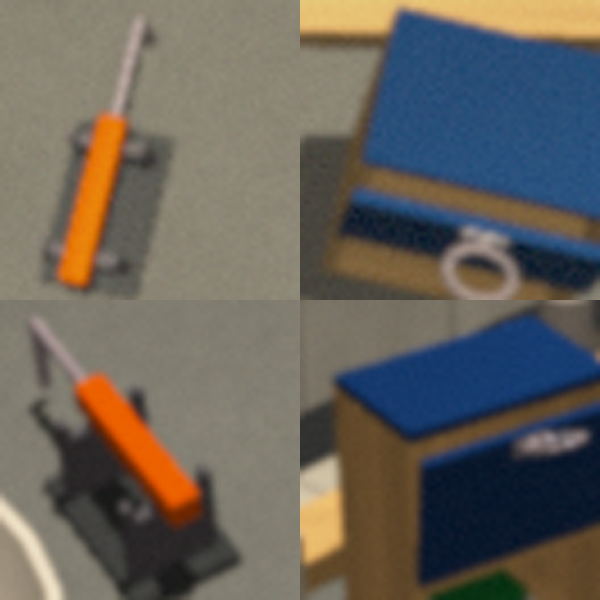

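The crop confirms the orange rod, with its handle at crop (74,283) to (112,117) and hook tip at (140,18). The blue eye's ring is at crop (480,270) in top and (552,442) in side, under the blue top. The blue flap is slightly ajar.

```bash
python3 - <<'E'
from h import *
T=manip.camera_info('top');S=manip.camera_info('side');k=300/66
t1=lambda x,y:(150+x/k,165+y/k); t2=lambda x,y:(302+(x-300)/k,80+y/k); s1=lambda x,y:(165+x/k,235+(y-300)/k); s2=lambda x,y:(220+(x-300)/k,90+(y-300)/k)
f=onz(T,*t1(112,117),.075);b=onz(T,*t1(74,283),.075);h=onz(T,*t1(140,18),.069)
print('handle f,b,hook',f,b,h,np.linalg.norm(f-b),'yaw',np.degrees(np.arctan2(*(h-b)[[1,0]])),np.degrees(np.arctan2(*(f-b)[[1,0]])))
print('hook tri',tri((T,*t1(140,18)),(S,*s1(35,320))))
print('eye tri',tri((T,*t2(480,270)),(S,*s2(552,442))))
g=[onz(T,*p,.235) for p in (t2(397,10),t2(365,162),(597/1.5625,150/1.5625),(583/1.5625,200/1.5625))]
print(g)
print('roof width', np.linalg.norm(g[0]-g[2]),[np.degrees(np.arctan2(*(a-c)[[1,0]])) for a,c in((g[0],g[1]),(g[2],g[3]),(g[0],g[2]),(g[1],g[3]))])
print('flap top L/R side',[onz(T,*p,.222) for p in(t2(357,190),t2(598,250))])
ws=manip.camera_info('wrist');print(ws['R']@np.array(manip.get_state()['ee_pos'])+ws['t'])
E
```

```text
handle f,b,hook [0.49374562 0.2786904  0.075     ] [0.37773905 0.30001713 0.075     ] [0.5660073  0.26306135 0.069     ] 0.11795064193603133 yaw -11.105574582861713 -10.416982454177107
hook tri (array([0.56738586, 0.26406019, 0.0629495 ]), [np.float64(6.746216472692273e-05), np.float64(6.746216472687031e-05)])
eye tri (array([ 0.62473249, -0.2265463 ,  0.21872285]), [np.float64(0.00038811315787955886), np.float64(0.0003881131578792971)])
[array([ 0.7944254 , -0.17402852,  0.235     ]), array([ 0.69012308, -0.15145286,  0.235     ]), array([ 0.75452568, -0.34747049,  0.235     ]), array([ 0.65522158, -0.3166853 ,  0.235     ])]
roof width 0.17797220572031386 [np.float64(-12.212960020710115), np.float64(-17.223920708438314), np.float64(77.04470330293384), np.float64(78.0729245502939)]
flap top L/R side [array([ 0.67586437, -0.14780497,  0.222     ]), array([ 0.63795466, -0.30295911,  0.222     ])]
[-0.00052807  0.03281611  0.16100702]
```

>>> apply_moves([
  {"linear": [0,0,0.045],"rot": [0,0,0]},
  {"linear": [0,0,0.045],"rot": [0,0,0.14]},
  {"linear": [0.01,0.01,0.04],"rot": [0,0,0.14]},
  {"linear": [0.03,0.03,0],"rot": [0,0,0.14]},
  {"linear": [0.03,0.03,0],"rot": [0,0,0.14]},
  {"linear": [0.03,0.03,0],"rot": [0,0,0.14]},
  {"linear": [0.03,0.035,0],"rot": [0,0,0.14]},
  {"linear": [0.03,0.035,0],"rot": [0,0,0.14]},
  {"linear": [0.03,0.035,0],"rot": [0,0,0.14]},
  {"linear": [0.03,0.04,0],"rot": [0,0,0.14]},
  {"linear": [0.02,0.04,0],"rot": [0,0,0.14]},
  {"linear": [0.02,0.04,0],"rot": [0,0,0.14]},
  {"linear": [0.02,0.04,0],"rot": [0,0,0.14]},
  {"linear": [0.01,0.045,0],"rot": [0,0,0.14]},
  {"linear": [0,0.045,0],"rot": [0,0,0.14]},
  {"linear": [0,0.045,0],"rot": [0,0,0.14]},
  {"linear": [-0.01,0.045,0],"rot": [0,0,0.14]},
  {"linear": [-0.01,0.045,0],"rot": [0,0,0.14]},
  {"linear": [-0.01,0.045,0],"rot": [0,0,0.14]},
])

```text
invalid input
```

>>> apply_moves([
  {"linear": [0,0,0.045],"rot": [0,0,0],"fingers": 0.085},
  {"linear": [0,0,0.045],"rot": [0,0,0.14],"fingers": 0.085},
  {"linear": [0.01,0.01,0.04],"rot": [0,0,0.14],"fingers": 0.085},
  {"linear": [0.03,0.03,0],"rot": [0,0,0.14],"fingers": 0.085},
  {"linear": [0.03,0.03,0],"rot": [0,0,0.14],"fingers": 0.085},
  {"linear": [0.03,0.03,0],"rot": [0,0,0.14],"fingers": 0.085},
  {"linear": [0.03,0.035,0],"rot": [0,0,0.14],"fingers": 0.085},
  {"linear": [0.03,0.035,0],"rot": [0,0,0.14],"fingers": 0.085},
  {"linear": [0.03,0.035,0],"rot": [0,0,0.14],"fingers": 0.085},
  {"linear": [0.03,0.04,0],"rot": [0,0,0.14],"fingers": 0.085},
  {"linear": [0.02,0.04,0],"rot": [0,0,0.14],"fingers": 0.085},
  {"linear": [0.02,0.04,0],"rot": [0,0,0.14],"fingers": 0.085},
  {"linear": [0.02,0.04,0],"rot": [0,0,0.14],"fingers": 0.085},
  {"linear": [0.01,0.045,0],"rot": [0,0,0.14],"fingers": 0.085},
  {"linear": [0,0.045,0],"rot": [0,0,0.14],"fingers": 0.085},
  {"linear": [0,0.045,0],"rot": [0,0,0.14],"fingers": 0.085},
  {"linear": [-0.01,0.045,0],"rot": [0,0,0.14],"fingers": 0.085},
  {"linear": [-0.01,0.045,0],"rot": [0,0,0.14],"fingers": 0.085},
  {"linear": [-0.01,0.045,0],"rot": [0,0,0.14],"fingers": 0.085},
])

```text
time_s: 2.0
ee_pos: [0.4688, 0.0745, 0.3608]
orientation: [0.129, 0.992, -0.0, -0.0]
ft_force: [0.8, 0.6, 0.7]
opening: 0.0852
```

>>> apply_moves([
  {"linear": [-0.006,0.043,-0.01],"rot": [0,0,0.035],"fingers": 0.085},
  {"linear": [-0.006,0.043,-0.02],"rot": [0,0,0.035],"fingers": 0.085},
  {"linear": [-0.007,0.043,-0.03],"rot": [0,0,0],"fingers": 0.085},
  {"linear": [-0.007,0.043,-0.03],"rot": [0,0,0],"fingers": 0.085},
  {"linear": [-0.007,0.0425,-0.03],"rot": [0,0,0],"fingers": 0.085},
  {"linear": [0,0,0],"rot": [0,0,0],"fingers": 0.085},
  {"linear": [0,0,0],"rot": [0,0,0],"fingers": 0.085},
])

```text
time_s: 2.7
ee_pos: [0.4369, 0.281, 0.2445]
orientation: [0.096, 0.995, -0.001, -0.001]
ft_force: [0.2, -1.0, -0.1]
opening: 0.0851
```

```bash
python3 - <<'E'
from h import *
st=manip.get_state();print(st['ee_pos'],st['orientation'],st['q'])
ci=snap('wrist','w1'); im=cv2.imread('pics/raw_w1.png')
hsv=cv2.cvtColor(im,cv2.COLOR_BGR2HSV); m=cv2.inRange(hsv,(3,170,120),(16,255,255))
n,l,s,c=cv2.connectedComponentsWithStats(m);i=1+np.argmax(s[1:,4]);print(s[i],c[i])
box=cv2.boxPoints(cv2.minAreaRect(np.argwhere(l==i)[:,::-1].astype(np.float32)));print(box)
for p in box: print(onz(ci,*p,.075))
E
```

```text
[0.43685694 0.28099658 0.24447706] [ 0.09619575  0.99536112 -0.00106824 -0.00121411] [ 5.06344966e-01 -1.19582929e-01  1.41602439e+00 -3.98877415e-04
  1.84836266e+00 -8.71870321e-01]
[256 183  16  36 540] [263.20185185 200.76296296]
[[256. 183.]
 [271. 183.]
 [271. 218.]
 [256. 218.]]
[0.44793276 0.27910388 0.075     ]
[0.4513127  0.29659127 0.075     ]
[0.49599071 0.28878388 0.075     ]
[0.49245685 0.27050427 0.075     ]
```

View pics/w1.png

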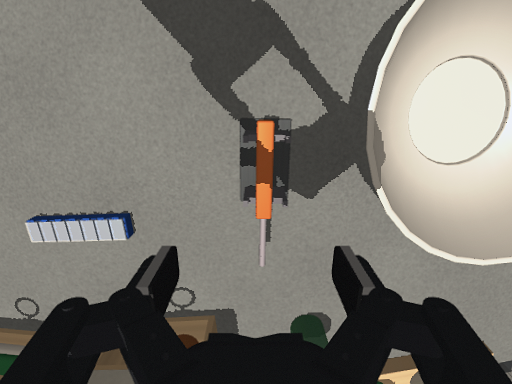

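The wrist view shows the handle from (265,121) to (264,218), the rod tip at (262,266) and the stand base between columns 240 and 291.

```bash
python3 - <<'E'
from h import *
ci=manip.camera_info('wrist')
b=onz(ci,264.5,121,.075);f=onz(ci,264,218,.075);t=onz(ci,262.5,266,.069)
print(b,f,t,'c',(b+f)/2,np.linalg.norm(f-b),[np.degrees(np.arctan2(*(q-b)[[1,0]])) for q in (f,t)],np.linalg.norm(t-(b+f)/2))
L=[onz(ci,u,v,.008) for u,v in((240,118),(292,118),(240,205),(292,205))];print('base',L,sum(L)/4)
E
```

```text
[0.38060858 0.30165528 0.075     ] [0.49622493 0.27966807 0.075     ] [0.56879768 0.26438959 0.069     ] c [0.43841676 0.29066168 0.075     ] 0.11768847971904768 [np.float64(-10.767580476460678), np.float64(-11.200950521782207)] 0.1331368040109241
base [array([0.37565869, 0.27118133, 0.008     ]), array([0.3890407 , 0.33992255, 0.008     ]), array([0.4985993 , 0.24488874, 0.008     ]), array([0.51348039, 0.32094177, 0.008     ])] [0.44419477 0.2942336  0.008     ]
```

>>> apply_moves([
  {"linear": [0,0.005,-0.045],"rot": [0,0,0],"fingers": 0.085},
  {"linear": [0,0.004,-0.045],"rot": [0,0,0],"fingers": 0.085},
  {"linear": [0,0,-0.04],"rot": [0,0,0],"fingers": 0.085},
  {"linear": [0,0,0],"rot": [0,0,0],"fingers": 0.085},
  {"linear": [0,0,0],"rot": [0,0,0],"fingers": 0.085},
  {"linear": [0,0,0],"rot": [0,0,0],"fingers": 0.085},
])

```text
time_s: 3.35
ee_pos: [0.4396, 0.2898, 0.1201]
orientation: [0.098, 0.995, 0.002, 0.002]
ft_force: [-0.4, -0.4, 0.6]
opening: 0.0849
```

>>> apply_moves([
  {"linear": [-0.001,0,-0.04],"rot": [0,0,0],"fingers": 0.085},
  {"linear": [-0.001,0,-0.025],"rot": [0,0,0],"fingers": 0.085},
  {"linear": [0,0,-0.01],"rot": [0,0,0],"fingers": 0.085},
  {"linear": [0,0,0],"rot": [0,0,0],"fingers": 0.085},
  {"linear": [0,0,0],"rot": [0,0,0],"fingers": 0.085},
  {"linear": [0,0,0],"rot": [0,0,0],"fingers": 0.01},
  {"linear": [0,0,0],"rot": [0,0,0],"fingers": 0.01},
  {"linear": [0,0,0],"rot": [0,0,0],"fingers": 0.01},
  {"linear": [0,0,0],"rot": [0,0,0],"fingers": 0.01},
  {"linear": [0,0,0],"rot": [0,0,0],"fingers": 0.01},
  {"linear": [0,0,0],"rot": [0,0,0],"fingers": 0.01},
  {"linear": [0,0,0],"rot": [0,0,0],"fingers": 0.01},
  {"linear": [0,0,0],"rot": [0,0,0],"fingers": 0.01},
])

```text
time_s: 4.65
ee_pos: [0.4359, 0.2897, 0.0414]
orientation: [0.097, 0.995, 0.0, 0.0]
ft_force: [-0.2, 1.4, 4.0]
opening: 0.0192
```

>>> apply_moves([
  {"linear": [0,0,0.01],"rot": [0,0,0],"fingers": 0.01},
  {"linear": [0,0,0.02],"rot": [0,0,0],"fingers": 0.01},
  {"linear": [0,0,0.04],"rot": [0,0,0],"fingers": 0.01},
  {"linear": [0,0,0.045],"rot": [0,0,0],"fingers": 0.01},
  {"linear": [0,0,0.045],"rot": [0,0,0],"fingers": 0.01},
  {"linear": [0,0,0.045],"rot": [0,0,0],"fingers": 0.01},
  {"linear": [0,0,0.045],"rot": [0,0,0],"fingers": 0.01},
  {"linear": [0,0,0.045],"rot": [0,0,0],"fingers": 0.01},
  {"linear": [0.005,-0.03,0.005],"rot": [0,0,0],"fingers": 0.01},
  {"linear": [0.005,-0.04,0],"rot": [0,0,0],"fingers": 0.01},
  {"linear": [0.005,-0.04,0],"rot": [0,0,0],"fingers": 0.01},
  {"linear": [0.005,-0.04,0],"rot": [0,0,0],"fingers": 0.01},
  {"linear": [0.005,-0.04,0],"rot": [0,0,0],"fingers": 0.01},
  {"linear": [0.005,-0.04,0],"rot": [0,0,0],"fingers": 0.01},
  {"linear": [0.005,-0.04,0],"rot": [0,0,0],"fingers": 0.01},
  {"linear": [0.005,-0.04,0],"rot": [0,0,0],"fingers": 0.01},
])

```text
time_s: 6.25
ee_pos: [0.4752, -0.0221, 0.3411]
orientation: [0.097, 0.995, -0.0, -0.0]
ft_force: [0.8, -0.3, -1.4]
opening: 0.0191
```

>>> apply_moves([
  {"linear": [0.005,-0.04,0],"rot": [0,0,0],"fingers": 0.01},
  {"linear": [0.005,-0.04,0],"rot": [0,0,0],"fingers": 0.01},
  {"linear": [0.005,-0.04,0],"rot": [0,0,0],"fingers": 0.01},
  {"linear": [0.005,-0.04,0],"rot": [0,0,0],"fingers": 0.01},
  {"linear": [0,-0.02,0],"rot": [0,0,0],"fingers": 0.01},
  {"linear": [0,0,0],"rot": [0,0,0],"fingers": 0.01},
  {"linear": [0,0,0],"rot": [0,0,0],"fingers": 0.01},
  {"linear": [0,0,0],"rot": [0,0,0],"fingers": 0.01},
])

```text
time_s: 7.05
ee_pos: [0.4956, -0.1995, 0.3413]
orientation: [0.097, 0.995, 0.0, 0.0]
ft_force: [-0.3, -0.6, -0.9]
opening: 0.0193
```

```bash
python3 - <<'E'
from h import *
st=manip.get_state();print(st['ee_pos'],st['orientation'],st['q'],st['ft_force'],st['opening'])
snap('top','t2');snap('side','s2');snap('wrist','w2')
t=cv2.imread('pics/t2.png');s=cv2.imread('pics/s2.png');w=cv2.imread('pics/w2.png')
r=lambda im,x,y,n,o:cv2.resize(im[y:y+n,x:x+n],(o,o),interpolation=cv2.INTER_CUBIC)
cv2.imwrite('pics/c2.png',np.hstack([r(t,290,70,100,400),r(s,210,65,100,400)]))
E
```

```text
[ 0.49563328 -0.19949237  0.34129596] [9.67370671e-02 9.95309957e-01 1.45236719e-04 9.41898992e-05] [-4.46555966e-01 -3.43867417e-02  1.16115678e+00  3.73653022e-04
  2.01474512e+00 -1.82341462e+00] [-0.34828397 -0.63378423 -0.93620102] 0.019267033223299812
```

View pics/c2.png

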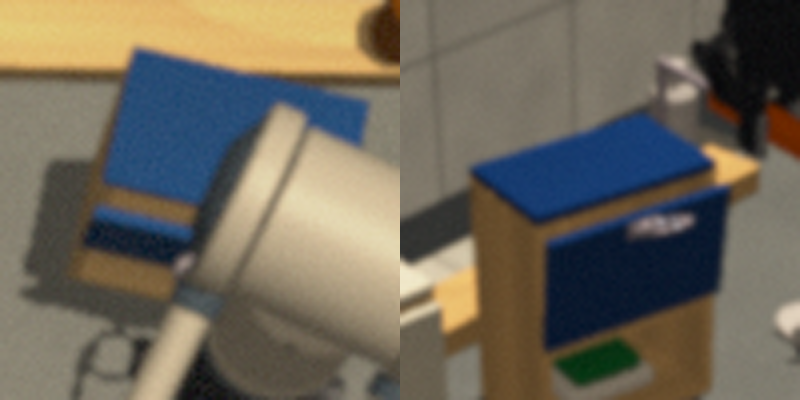

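View pics/w2.png

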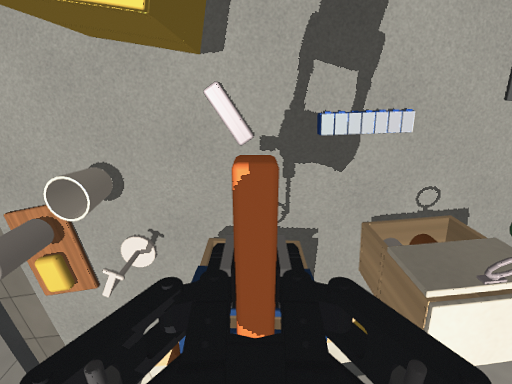

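The side view shows the rod's outer end at crop (660,62), the prong tip at (662,108) and the ring at (660,225). The arm hides the eye from the top camera, and the gripper hides it from the wrist camera.

```bash
python3 - <<'E'
from h import *
S=manip.camera_info('side');p=manip.get_state()['ee_pos']
o=p+[.129,-.0245,-.0014]
print('pred tip',proj(S,o+[0,0,-.029]),'end',proj(S,o+[.004,-.001,.029]),'eye',proj(S,np.array([.625,-.2265,.2187])))
print('meas tip',275.5,91.5,'end',275,80.5)
for d in np.eye(3)*.01: print((proj(S,o+d)-proj(S,o)))
im=cv2.imread('pics/raw_s2.png');a=im[72:128,262:290]
cv2.imwrite('pics/c3.png',cv2.resize(a,None,fx=10,fy=10,interpolation=cv2.INTER_CUBIC))
E
```

```text
pred tip [275.14303282  95.70754703] end [274.49498503  78.07134819] eye [275.48762921 121.24085816]
meas tip 275.5 91.5 end 275 80.5
[-2.3585036 -0.9307213]
[-2.17521824  1.02619415]
[ 0.01538561 -2.97159492]
```

View pics/c3.png

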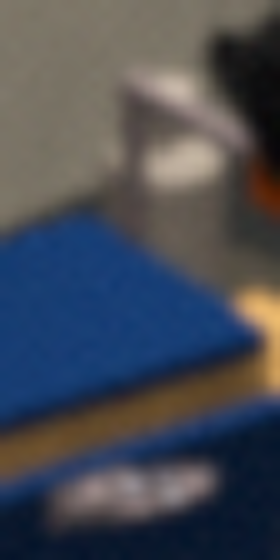

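The prong tip at (275,95.5) and rod end at (274.8,79) match the predictions, and the ring centre at (275.3,121.3) matches the triangulated eye. I'm lowering the prong.

>>> apply_moves([
  {"linear": [0,-0.0025,-0.02],"rot": [0,0,0],"fingers": 0.01},
  {"linear": [0,0,-0.02],"rot": [0,0,0],"fingers": 0.01},
  {"linear": [0,0,-0.02],"rot": [0,0,0],"fingers": 0.01},
  {"linear": [0,0,-0.01],"rot": [0,0,0],"fingers": 0.01},
  {"linear": [0,0,-0.01],"rot": [0,0,0],"fingers": 0.01},
  {"linear": [0,0,-0.01],"rot": [0,0,0],"fingers": 0.01},
  {"linear": [0,0,-0.01],"rot": [0,0,0],"fingers": 0.01},
  {"linear": [0,0,0],"rot": [0,0,0],"fingers": 0.01},
  {"linear": [0,0,0],"rot": [0,0,0],"fingers": 0.01},
])

```text
time_s: 8.1
ee_pos: [0.4957, -0.203, 0.2411]
orientation: [0.097, 0.995, 0.0, 0.0]
ft_force: [-0.0, -0.1, -1.9]
opening: 0.0196
```

No contact force so far, with the tip about 8 mm below the eye centre. I'll go down the rest and look.

>>> apply_moves([
  {"linear": [0,0,-0.01],"rot": [0,0,0],"fingers": 0.01},
  {"linear": [0,0,-0.01],"rot": [0,0,0],"fingers": 0.01},
  {"linear": [0,0,0],"rot": [0,0,0],"fingers": 0.01},
  {"linear": [0,0,0],"rot": [0,0,0],"fingers": 0.01},
])

```text
time_s: 8.5
ee_pos: [0.4954, -0.2029, 0.2204]
orientation: [0.097, 0.995, 0.0, -0.001]
ft_force: [0.5, -1.2, -1.0]
opening: 0.019
```

```bash
python3 - <<'E'
from h import *
S=snap('side','s4');st=manip.get_state();p=st['ee_pos'];print(p,st['ft_force'])
o=p+[.129,-.0245,-.0014];print(proj(S,o),proj(S,o+[0,0,-.029]))
im=cv2.imread('pics/raw_s4.png');cv2.imwrite('pics/c4.png',cv2.resize(im[95:145,250:310],None,fx=10,fy=10,interpolation=cv2.INTER_CUBIC))
E
```

```text
[ 0.49561102 -0.20293588  0.22090753] [-0.10235198  0.32775268 -0.59168111]
[275.77043005 120.95899042] [275.72171945 128.72144636]
```

View pics/c4.png

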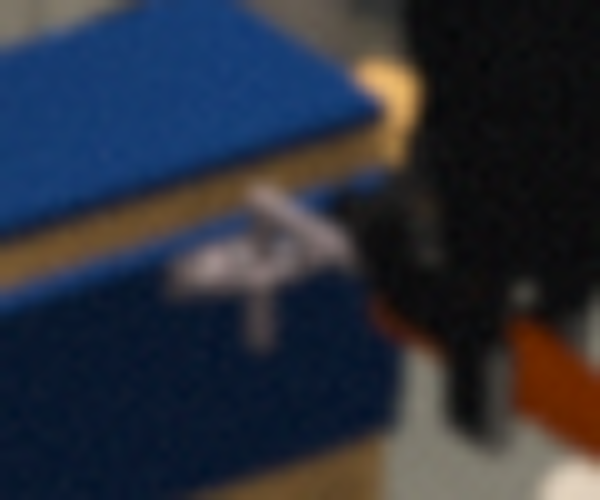

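The prong passes through the ring: its tip shows below the ring at crop (260,345), and the rod is above it at (258,195). Next I swing along the eye's arc.

>>> apply_moves([
  {"linear": [-0.006,0.0014,-0.0026],"rot": [0,0,0],"fingers": 0.01},
  {"linear": [-0.006,0.0014,-0.0026],"rot": [0,0,0],"fingers": 0.01},
  {"linear": [-0.006,0.0014,-0.0026],"rot": [0,0,0],"fingers": 0.01},
  {"linear": [-0.006,0.0014,-0.0026],"rot": [0,0,0],"fingers": 0.01},
  {"linear": [-0.006,0.0014,-0.0026],"rot": [0,0,0],"fingers": 0.01},
  {"linear": [-0.004,0.001,-0.0045],"rot": [0,0,0],"fingers": 0.01},
  {"linear": [-0.004,0.001,-0.0045],"rot": [0,0,0],"fingers": 0.01},
  {"linear": [-0.004,0.001,-0.0045],"rot": [0,0,0],"fingers": 0.01},
  {"linear": [-0.004,0.001,-0.0045],"rot": [0,0,0],"fingers": 0.01},
])

```text
time_s: 9.45
ee_pos: [0.4493, -0.1919, 0.1896]
orientation: [0.097, 0.995, -0.0, -0.0]
ft_force: [0.5, 0.3, -1.1]
opening: 0.0195
```

>>> apply_moves([
  {"linear": [-0.0025,0.0006,-0.0042],"rot": [0,0,0],"fingers": 0.01},
  {"linear": [-0.0025,0.0006,-0.0042],"rot": [0,0,0],"fingers": 0.01},
  {"linear": [-0.0025,0.0006,-0.0042],"rot": [0,0,0],"fingers": 0.01},
  {"linear": [-0.0025,0.0006,-0.0042],"rot": [0,0,0],"fingers": 0.01},
  {"linear": [-0.0025,0.0006,-0.0042],"rot": [0,0,0],"fingers": 0.01},
  {"linear": [0,0,0],"rot": [0,0,0],"fingers": 0.01},
])

```text
time_s: 10.05
ee_pos: [0.4367, -0.1887, 0.1681]
orientation: [0.097, 0.995, 0.0, -0.001]
ft_force: [0.4, -0.2, -0.7]
opening: 0.0192
```

```bash
python3 - <<'E'
from h import *
S=snap('side','s5');T=snap('top','t5');st=manip.get_state();p=st['ee_pos'];print(p,st['ft_force'],st['moment'])
o=p+[.129,-.0245,-.0014];print(proj(S,o),proj(T,o))
r=lambda im,x,y,w,h:cv2.resize(im[y:y+h,x:x+w],(400,400),interpolation=cv2.INTER_CUBIC)
cv2.imwrite('pics/c5.png',np.hstack([r(cv2.imread('pics/t5.png'),300,75,80,80),r(cv2.imread('pics/s5.png'),225,90,80,80)]))
E
```

```text
[ 0.43709734 -0.18889989  0.16876364] [-0.98802442 -0.42498429 -0.52321907] [ 0.00676844  0.03468622 -0.01124599]
[286.08099824 142.64883646] [334.43003439 163.05951759]
```

View pics/c5.png

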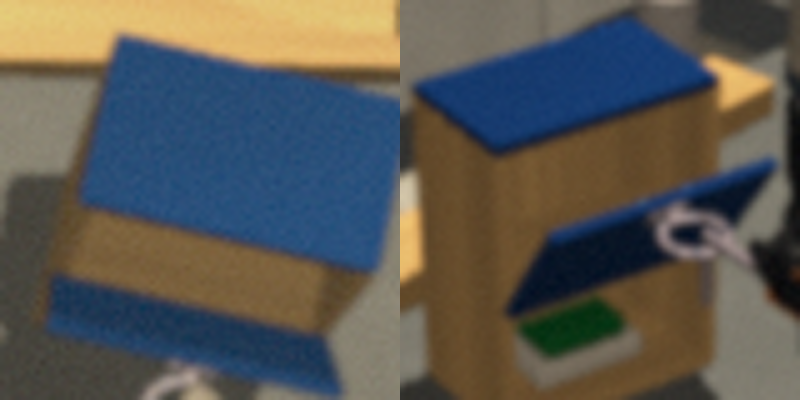

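The flap is about 0.8 open, with the hook still in the ring at side crop (695,232). I'll continue to the stop.

>>> apply_moves([
  {"linear": [-0.002,0.0005,-0.0048],"rot": [0,0,0],"fingers": 0.01},
  {"linear": [-0.002,0.0005,-0.0048],"rot": [0,0,0],"fingers": 0.01},
  {"linear": [-0.002,0.0005,-0.0048],"rot": [0,0,0],"fingers": 0.01},
  {"linear": [-0.002,0.0005,-0.0048],"rot": [0,0,0],"fingers": 0.01},
  {"linear": [-0.0015,0.0003,-0.0048],"rot": [0,0,0],"fingers": 0.01},
  {"linear": [-0.0015,0.0003,-0.0048],"rot": [0,0,0],"fingers": 0.01},
  {"linear": [0,0,0],"rot": [0,0,0],"fingers": 0.01},
  {"linear": [0,0,0],"rot": [0,0,0],"fingers": 0.01},
  {"linear": [0,0,0],"rot": [0,0,0],"fingers": 0.01},
])

```text
time_s: 11.05
ee_pos: [0.4263, -0.1864, 0.1405]
orientation: [0.097, 0.995, -0.0, 0.0]
ft_force: [-0.1, -0.6, -0.9]
opening: 0.0192
```

>>> apply_moves([
  {"linear": [-0.003,0.0007,-0.001],"rot": [0,0,0],"fingers": 0.01},
  {"linear": [-0.002,0.0005,0],"rot": [0,0,0],"fingers": 0.01},
  {"linear": [0,0,0],"rot": [0,0,0],"fingers": 0.01},
  {"linear": [0,0,0],"rot": [0,0,0],"fingers": 0.01},
])

```text
time_s: 11.45
ee_pos: [0.4212, -0.1852, 0.1393]
orientation: [0.097, 0.995, -0.0, 0.0]
ft_force: [-0.0, 0.0, -1.3]
opening: 0.0192
```

```bash
python3 - <<'E'
from h import *
S=snap('side','s6');T=snap('top','t6');st=manip.get_state();p=st['ee_pos'];print(p,st['ft_force'],st['moment'])
r=lambda im,x,y,w,h:cv2.resize(im[y:y+h,x:x+w],(400,400),interpolation=cv2.INTER_CUBIC)
cv2.imwrite('pics/c6.png',np.hstack([r(cv2.imread('pics/t6.png'),300,90,80,80),r(cv2.imread('pics/s6.png'),230,100,80,80)]))
E
```

```text
[ 0.42119961 -0.18516749  0.13927089] [-0.17473052 -0.2062749  -0.45097968] [-0.0380254   0.04581489 -0.01195416]
```

View pics/c6.png

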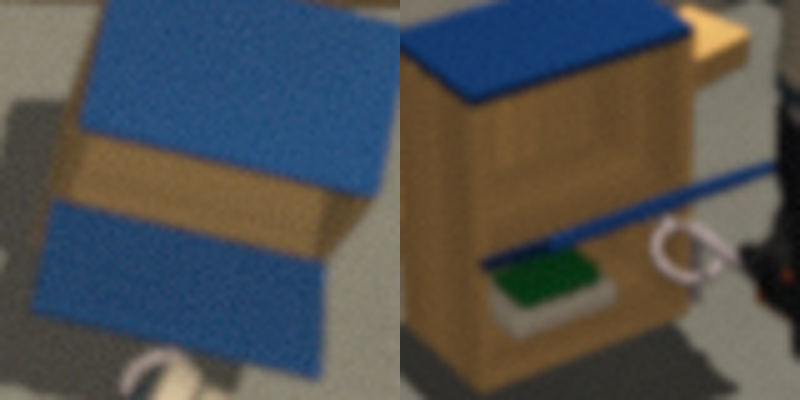

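The flap is far down, with the ring still around the prong at side crop (686,250). I'm checking the angle numerically.

```bash
python3 - <<'E'
from h import *
S=manip.camera_info('side');T=manip.camera_info('top')
e0=np.array([.6247,-.2265,.2187]);ps=np.radians(-13.2);x=np.array([np.cos(ps),np.sin(ps),0]);y=np.array([-x[1],x[0],0]);z=np.array([0,0,1.])
loc=lambda X,Z,th:x*(X*np.cos(th)-Z*np.sin(th))+z*(X*np.sin(th)+Z*np.cos(th))
H=e0-loc(-.039,.117,.219);print('hinge z',H)
for th in(.8,.9,.95,1.0,1.05):
    e=H+loc(-.039,.117,th)
    print(th,'eye S',proj(S,e).round(1),'corners T',[proj(T,H+y*s*.09+loc(a,.110,th)).round(1) for s in(1,-1) for a in(0,-.01)],'S',[proj(S,H+y*s*.09+loc(0,.11,th)).round(1) for s in (1,-1)])
print('meas eye S',(287.2,150),'corner T L',(300+32/5,90+312/5),'R',(300+320/5,90+378/5),'S left',(230+85/5,100+268/5))
E
```

```text
hinge z [ 0.68650977 -0.24099735  0.11296741]
0.8 eye S [283.7 141.3] corners T [array([309.2, 140. ]), array([308.4, 142.9]), array([368. , 154.1]), array([367. , 156.9])] S [array([255., 139.]), array([300.2, 123.4])]
0.9 eye S [284.5 144.9] corners T [array([308.3, 143.1]), array([307.6, 145.8]), array([366.9, 157.1]), array([365.8, 159.7])] S [array([256.3, 142.1]), array([301.4, 126.5])]
0.95 eye S [284.8 146.7] corners T [array([307.9, 144.5]), array([307.2, 147.1]), array([366.3, 158.5]), array([365.3, 161. ])] S [array([256.8, 143.8]), array([302., 128.])]
1.0 eye S [285.1 148.5] corners T [array([307.5, 145.9]), array([306.8, 148.4]), array([365.7, 159.9]), array([364.7, 162.3])] S [array([257.4, 145.4]), array([302.5, 129.6])]
1.05 eye S [285.3 150.2] corners T [array([307.1, 147.2]), array([306.5, 149.6]), array([365.2, 161.2]), array([364.2, 163.4])] S [array([257.9, 147. ]), array([303. , 131.2])]
meas eye S (287.2, 150) corner T L (306.4, 152.4) R (364.0, 165.6) S left (247.0, 153.6)
```

>>> apply_moves([
  {"linear": [-0.003,0.0007,0],"rot": [0,0,0],"fingers": 0.01},
  {"linear": [0,0,0],"rot": [0,0,0],"fingers": 0.01},
])

```text
time_s: 11.75
ee_pos: [0.4179, -0.1844, 0.1392]
orientation: [0.097, 0.995, 0.0, -0.0]
ft_force: [-0.2, 0.2, -1.3]
opening: 0.0193
```

>>> apply_moves([
  {"linear": [-0.003,0.0007,0],"rot": [0,0,0],"fingers": 0.01},
  {"linear": [0,0,0],"rot": [0,0,0],"fingers": 0.01},
])

```text
time_s: 11.95
ee_pos: [0.4149, -0.1837, 0.1392]
orientation: [0.097, 0.995, -0.0, -0.0]
ft_force: [-0.4, -0.3, -1.6]
opening: 0.0194
```

>>> apply_moves([
  {"linear": [-0.003,0.0007,0],"rot": [0,0,0],"fingers": 0.01},
  {"linear": [0,0,0],"rot": [0,0,0],"fingers": 0.01},
])

```text
time_s: 12.15
ee_pos: [0.4128, -0.1832, 0.1394]
orientation: [0.097, 0.995, -0.0, 0.001]
ft_force: [5.0, -0.7, -3.6]
opening: 0.0192
```

```bash
python3 - <<'E'
from h import *
S=snap('side','s7');T=snap('top','t7');st=manip.get_state();p=st['ee_pos'];print(p,st['ft_force'],st['moment'])
o=p+[.129,-.0245,-.0014];print('S px origin,tip,corner',proj(S,o),proj(S,o-[0,0,.029]),proj(S,o+[0,0,.025]),proj(T,o))
r=lambda im,x,y,w,h:cv2.resize(im[y:y+h,x:x+w],(400,400),interpolation=cv2.INTER_CUBIC)
cv2.imwrite('pics/c7.png',np.hstack([r(cv2.imread('pics/t7.png'),300,110,80,80),r(cv2.imread('pics/s7.png'),265,130,40,40)]))
E
```

```text
[ 0.41281428 -0.18319411  0.13931251] [ 4.57783619  0.25228744 -2.72007122] [-0.19423226 -0.69195649 -0.03781584]
S px origin,tip,corner [290.36579403 153.75418412] [290.1619168  161.21741205] [290.54488603 147.19137602] [331.07401717 173.10088458]
```

View pics/c7.png

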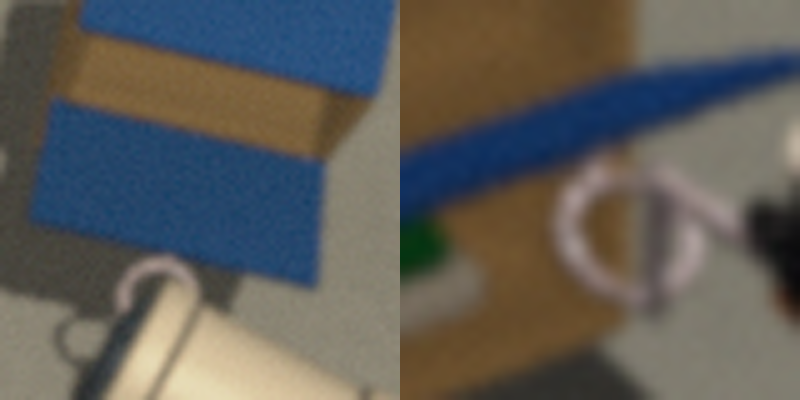

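Force rose to 5 N and the motion stalled, with the prong against the ring's robot side. The flap edge sits about 1.6 px further out than before, so I'll pull once more to confirm the stop.

>>> apply_moves([
  {"linear": [-0.002,0.0005,-0.001],"rot": [0,0,0],"fingers": 0.01},
  {"linear": [0,0,0],"rot": [0,0,0],"fingers": 0.01},
  {"linear": [0,0,0],"rot": [0,0,0],"fingers": 0.01},
  {"linear": [0,0,0],"rot": [0,0,0],"fingers": 0.01},
])

```text
time_s: 12.65
ee_pos: [0.4124, -0.1831, 0.1388]
orientation: [0.097, 0.995, -0.001, 0.003]
ft_force: [11.7, -3.2, -4.2]
opening: 0.0195
```

```bash
python3 - <<'E'
from h import *
a=cv2.imread('pics/raw_t6.png');b=cv2.imread('pics/raw_t7.png')
snap('top','t8');c=cv2.imread('pics/raw_t8.png')
# blue flap front-edge row at several columns
for n,i in(('6',a),('7',b),('8',c)):
    h=cv2.cvtColor(i,cv2.COLOR_BGR2HSV);m=cv2.inRange(h,(100,120,50),(125,255,255))
    print(n,[int(np.argwhere(m[:,u])[:,0].max()) for u in(310,316,320,345,350,355,360)])
print(manip.get_state()['ft_force'])
E
```

```text
6 [152, 154, 155, 161, 161, 162, 163]
7 [154, 156, 156, 163, 163, 164, 165]
8 [154, 155, 156, 163, 163, 164, 165]
[11.60354353 -1.85760201 -3.89785914]
```

The pull now reads 12 N with no motion of the flap edge, so it is at its stop. I'll unhook: recentre, lift straight up, then back away.

>>> apply_moves([
  {"linear": [0.005,-0.0012,0],"rot": [0,0,0],"fingers": 0.01},
  {"linear": [0.005,-0.0012,0],"rot": [0,0,0],"fingers": 0.01},
  {"linear": [0.004,-0.001,0],"rot": [0,0,0],"fingers": 0.01},
  {"linear": [0,0,0],"rot": [0,0,0],"fingers": 0.01},
  {"linear": [0,0,0],"rot": [0,0,0],"fingers": 0.01},
])

```text
time_s: 13.2
ee_pos: [0.424, -0.1859, 0.138]
orientation: [0.097, 0.995, 0.0, -0.0]
ft_force: [0.8, 1.1, -2.3]
opening: 0.019
```

>>> apply_moves([
  {"linear": [0,0,0.008],"rot": [0,0,0],"fingers": 0.01},
  {"linear": [0,0,0.008],"rot": [0,0,0],"fingers": 0.01},
  {"linear": [0,0,0.01],"rot": [0,0,0],"fingers": 0.01},
  {"linear": [0,0,0.01],"rot": [0,0,0],"fingers": 0.01},
  {"linear": [0,0,0.01],"rot": [0,0,0],"fingers": 0.01},
  {"linear": [0,0,0.02],"rot": [0,0,0],"fingers": 0.01},
  {"linear": [0,0,0.03],"rot": [0,0,0],"fingers": 0.01},
  {"linear": [0,0,0.04],"rot": [0,0,0],"fingers": 0.01},
  {"linear": [0,0,0.04],"rot": [0,0,0],"fingers": 0.01},
  {"linear": [0,0,0.025],"rot": [0,0,0],"fingers": 0.01},
  {"linear": [0,0,0],"rot": [0,0,0],"fingers": 0.01},
  {"linear": [0,0,0],"rot": [0,0,0],"fingers": 0.01},
])

```text
time_s: 14.4
ee_pos: [0.4243, -0.186, 0.3397]
orientation: [0.097, 0.995, -0.0, 0.001]
ft_force: [0.2, -0.6, -1.5]
opening: 0.0196
```

>>> apply_moves([
  {"linear": [0.001,0.039,0],"rot": [0,0,0],"fingers": 0.01},
  {"linear": [0.001,0.039,0],"rot": [0,0,0],"fingers": 0.01},
  {"linear": [0.001,0.039,0],"rot": [0,0,0],"fingers": 0.01},
  {"linear": [0.001,0.039,0],"rot": [0,0,0],"fingers": 0.01},
  {"linear": [0.001,0.039,0],"rot": [0,0,0],"fingers": 0.01},
  {"linear": [0.001,0.039,0],"rot": [0,0,0],"fingers": 0.01},
  {"linear": [0.001,0.039,0],"rot": [0,0,0],"fingers": 0.01},
  {"linear": [0.001,0.039,0],"rot": [0,0,0],"fingers": 0.01},
  {"linear": [0.001,0.039,0],"rot": [0,0,0],"fingers": 0.01},
  {"linear": [0.001,0.039,0],"rot": [0,0,0],"fingers": 0.01},
  {"linear": [0.001,0.039,0],"rot": [0,0,0],"fingers": 0.01},
  {"linear": [0.001,0.039,0],"rot": [0,0,0],"fingers": 0.01},
  {"linear": [0,0.0075,0],"rot": [0,0,0],"fingers": 0.01},
  {"linear": [0,0,0],"rot": [0,0,0],"fingers": 0.01},
  {"linear": [0,0,0],"rot": [0,0,0],"fingers": 0.01},
])

```text
time_s: 15.9
ee_pos: [0.4361, 0.2888, 0.3382]
orientation: [0.097, 0.995, -0.001, -0.001]
ft_force: [0.2, -0.5, -1.2]
opening: 0.0193
```

```bash
python3 - <<'E'
from h import *
st=manip.get_state();print(st['ee_pos'],st['orientation'])
snap('wrist','w9')
for n in('w2','w9'):
    h=cv2.cvtColor(cv2.imread(f'pics/raw_{n}.png'),cv2.COLOR_BGR2HSV);m=cv2.inRange(h,(3,150,60),(18,255,255));m[:,:200]=0;m[:,310:]=0;m[:130]=0
    nn,l,s,c=cv2.connectedComponentsWithStats(m);i=1+np.argmax(s[1:,4]);print(n,s[i],[ (np.argwhere(l[v]==i).min(),np.argwhere(l[v]==i).max()) for v in(165,190,220,250,280)])
# side check of white flap eye & blue flap: difference vs earlier
snap('side','s9');snap('top','t9');a=cv2.imread('pics/raw_t9.png');h=cv2.cvtColor(a,cv2.COLOR_BGR2HSV);m=cv2.inRange(h,(100,120,50),(125,255,255))
print([int(np.argwhere(m[:,u])[:,0].max()) for u in(310,316,320,345,350,355,360)])
b=cv2.imread('pics/raw_t0.png') if 0 else cv2.imread('pics/raw_top0.png')
print('white diff',cv2.absdiff(a,b)[80:145,208:280].mean())
E
```

```text
[0.43608312 0.28875955 0.33822736] [ 9.74258316e-02  9.95242278e-01 -7.79822346e-04 -6.38948331e-04]
w2 [ 232  155   47  183 7602] [(np.int64(233), np.int64(276)), (np.int64(233), np.int64(277)), (np.int64(234), np.int64(276)), (np.int64(234), np.int64(276)), (np.int64(235), np.int64(275))]
w9 [ 232  155   47  183 7592] [(np.int64(233), np.int64(277)), (np.int64(233), np.int64(277)), (np.int64(234), np.int64(276)), (np.int64(234), np.int64(276)), (np.int64(235), np.int64(275))]
[154, 155, 157, 162, 163, 164, 165]
white diff 3.3915954415954417
```

The rod hasn't slipped in the grip, and the blue flap edge is unchanged. I'm lowering the rod into the stand.

>>> apply_moves([
  {"linear": [0,0.001,-0.04],"rot": [0,0,0],"fingers": 0.01},
  {"linear": [0,0,-0.04],"rot": [0,0,0],"fingers": 0.01},
  {"linear": [0,0,-0.04],"rot": [0,0,0],"fingers": 0.01},
  {"linear": [0,0,-0.04],"rot": [0,0,0],"fingers": 0.01},
  {"linear": [0,0,-0.04],"rot": [0,0,0],"fingers": 0.01},
  {"linear": [0,0,-0.04],"rot": [0,0,0],"fingers": 0.01},
  {"linear": [0,0,-0.02],"rot": [0,0,0],"fingers": 0.01},
  {"linear": [0,0,-0.02],"rot": [0,0,0],"fingers": 0.01},
  {"linear": [0,0,0],"rot": [0,0,0],"fingers": 0.01},
  {"linear": [0,0,0],"rot": [0,0,0],"fingers": 0.01},
  {"linear": [0,0,0],"rot": [0,0,0],"fingers": 0.01},
])

```text
time_s: 17.15
ee_pos: [0.4372, 0.2907, 0.0612]
orientation: [0.098, 0.995, 0.001, 0.001]
ft_force: [0.3, 0.7, -0.6]
opening: 0.0193
```

>>> apply_moves([
  {"linear": [-0.001,-0.001,-0.006],"rot": [0,0,0],"fingers": 0.01},
  {"linear": [0,0,-0.005],"rot": [0,0,0],"fingers": 0.01},
  {"linear": [0,0,-0.004],"rot": [0,0,0],"fingers": 0.01},
  {"linear": [0,0,-0.003],"rot": [0,0,0],"fingers": 0.01},
  {"linear": [0,0,0],"rot": [0,0,0],"fingers": 0.01},
  {"linear": [0,0,0],"rot": [0,0,0],"fingers": 0.01},
])

```text
time_s: 17.75
ee_pos: [0.4351, 0.2896, 0.0414]
orientation: [0.097, 0.995, -0.0, -0.0]
ft_force: [-1.6, -1.3, 1.5]
opening: 0.0192
```

>>> apply_moves([
  {"linear": [0,0,0],"rot": [0,0,0],"fingers": 0.03},
  {"linear": [0,0,0],"rot": [0,0,0],"fingers": 0.05},
  {"linear": [0,0,0],"rot": [0,0,0],"fingers": 0.085},
  {"linear": [0,0,0],"rot": [0,0,0],"fingers": 0.085},
  {"linear": [0,0,0],"rot": [0,0,0],"fingers": 0.085},
  {"linear": [0,0,0],"rot": [0,0,0],"fingers": 0.085},
  {"linear": [0,0,0],"rot": [0,0,0],"fingers": 0.085},
  {"linear": [0,0,0.02],"rot": [0,0,0],"fingers": 0.085},
  {"linear": [0,0,0.04],"rot": [0,0,0],"fingers": 0.085},
  {"linear": [0,0,0.045],"rot": [0,0,0],"fingers": 0.085},
  {"linear": [0,0,0.045],"rot": [0,0,0],"fingers": 0.085},
  {"linear": [0,0,0.045],"rot": [0,0,0],"fingers": 0.085},
  {"linear": [0,0,0],"rot": [0,0,0],"fingers": 0.085},
  {"linear": [0,0,0],"rot": [0,0,0],"fingers": 0.085},
])

```text
time_s: 19.15
ee_pos: [0.4357, 0.2899, 0.2377]
orientation: [0.097, 0.995, 0.001, 0.001]
ft_force: [-0.7, 0.2, -1.1]
opening: 0.0852
```

```bash
python3 - <<'E'
from h import *
print(manip.get_state()['ee_pos'],manip.get_state()['opening'])
W=snap('wrist','w10');snap('side','s10')
w=cv2.imread('pics/raw_w10.png')[60:310,140:440];s=cv2.imread('pics/raw_s10.png')[90:320,140:320]
h=460;cv2.imwrite('pics/f.png',np.hstack([cv2.resize(w,(440,367))[:367],cv2.resize(s,(287,367),interpolation=cv2.INTER_CUBIC)]))
E
```

```text
[0.435681   0.28985124 0.23773141] 0.0852161399423425
```

View pics/f.png

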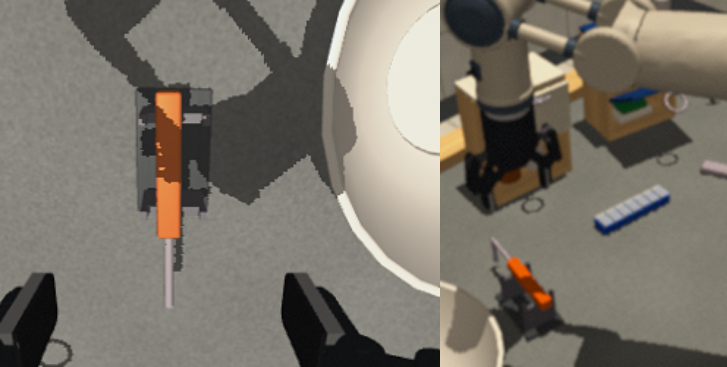

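The rod lies in the stand hook forward, handle at wrist crop (168,93) to (169,237). The flap is down and the white one shut. Last numeric check:

```bash
python3 - <<'E'
from h import *
W=manip.camera_info('wrist');k=440/300;q=lambda x,y,z:onz(W,140+x/k,60+y/k,z)
b,f,t=q(168,93,.075),q(169,237,.075),q(169,307,.069);print('c',(b+f)/2,np.linalg.norm(f-b),t,np.degrees(np.arctan2(*(t-b)[[1,0]])))
L=[q(*p,.008) for p in((136,88),(212,88),(136,210),(212,210))];print('base centre',sum(L)/4)
a=cv2.imread('pics/raw_side0.png');c=cv2.imread('pics/raw_s10.png')
g=lambda i:cv2.cvtColor(i[240:305,165:225],cv2.COLOR_BGR2HSV)
for i in(a,c):
    m=cv2.inRange(g(i),(3,170,100),(14,255,255));print('side orange',np.argwhere(m).mean(0),cv2.minAreaRect(np.argwhere(m).astype(np.float32)))
manip.capture('top');im=manip.capture('top')[:,:,::-1];m=cv2.inRange(cv2.cvtColor(np.ascontiguousarray(im),cv2.COLOR_BGR2HSV),(100,120,50),(125,255,255))
print([int(np.argwhere(m[:,u])[:,0].max()) for u in(310,316,320,345,350,355,360)])
E
```

```text
c [0.43388062 0.28862051 0.075     ] 0.11556954027727108 [0.56119589 0.26398824 0.069     ] -10.886874175519756
base centre [0.43629579 0.29319722 0.008     ]
side orange [27.2815534  30.15533981] ((27.02587890625, 30.083526611328125), (37.01093292236328, 8.731281280517578), 39.09385681152344)
side orange [26.74315068 30.79794521] ((26.549179077148438, 31.040983200073242), (37.51480484008789, 9.090618133544922), 39.80557632446289)
[154, 156, 157, 162, 163, 164, 165]
```

```bash
python3 -c "
from station import manip
print(manip.hand_in())"
```

```text
the job is handed in; nothing more can be done
None
```

I hooked the blue flap's eye from above with the rod, swung the flap down to its stop and unhooked. I then laid the rod back in its stand with the hook pointing as at the start. The job was handed in at about 19 s, with the gripper open and clear; `hand_in()` gives no verdict.

**Blue flap:** At the end of the pull the force rose to about 12 N and the flap edge stopped moving. Its edge pixels were unchanged after unhooking and just before hand-in. My geometric model put the edge 2 to 4 px short of where I saw it. I put that down to error in my hinge estimate and relied on the force check instead.

**Rod:** It lies level within about 3 mm and 1° of its first pose. I judged it to be in both saddles from the pictures and its height, not by direct contact.

**White flap:** It looked shut and unmoved in the image comparison made before the rod was laid back. The last side picture shows the same, with the arm hiding part of it.

The highest wrist force I read was about 13 N, against the 120 N limit.

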